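Set the steel risers on the rail in order of height

ROBOT

A 6-joint arm with a two-finger parallel gripper is mounted at the origin on a cart in front of the work surface, level with it; the furniture and walls round the work are solid. World frame = base frame: x ahead of the robot, y to its left, z up, the work surface at z = 0. Lengths are in mm, angles in rad, forces in N, time in s.
With the tool pointing down it reaches from about 400 to 925 mm from the base axis. Payload 12.5 kg.
Tool frame: the origin (TCP) lies at the very end of the fingers, on their centre line; the grasp point (between the pads) lies 19 mm behind it; z points along the fingers, y is the direction in which the jaws open and shut (so a half turn about z gives the same grasp; the last joint's range is limited). The gripper opens to 95 mm and grips with 3 to 60 N. Pads are 20 mm wide; open, the fingers measure 119 mm over their backs; the gripper's body (75 mm by 180 mm) begins 59 mm behind the grasp point.
Start: joints at [1.159, 0.491, 1.559, -0, 1.092, -0.106], TCP at [188.143, 596.028, 214.661] pointing down, gripper open.
Joint ranges: [-3.1, 3.1], [-0.84, 2.19], [0.05, 2.79], [-1.13, 4.28], [0.06, 2.93], [-2.69, 2.69]. Speed limits (rad/s): [2.22, 2.22, 2.79, 3.14, 3.14, 3.14].

INTERFACE

Orientations are given as [roll, pitch, yaw] about the fixed x, y, z axes, in that order (R = Rz(yaw) Ry(pitch) Rx(roll)).
In Python, from cell import env gives the robot as it stands. The module is installed in compiled form; this text tells all that it offers.
- The arm moves only by the tool arm_command, never from a script. Its argument "deltas" is a list that holds one entry, the list of rows, each a list of 5 numbers: the closure, from 0 (fully open) to 1 (shut), then the shift along the world's x, y, z as a fraction of full scale, then the turn about the world's z as a fraction of full scale. In form: [[[grip, dx, dy, dz, twist], ...]]. A call has 1 to 12 rows; each row shifts and turns the pose as measured when the row begins; what a row does not reach is not made up. Full scale, the value 1, is 100 mm for a shift and pi/4 rad for a turn. A row lasts 1/12 s, in which the tool goes at most 41.7 mm and 7.16 degrees, less where a joint would pass 70% of its speed; a pose out of reach is approached as far as the arm can. A call with a number of a shift or a turn outside -1 to 1 is refused whole. A call with a gripper value outside its range is refused whole. The fingers move at their own pace and stop on an object; the grip force is fixed at half the most. Time passes only in rows, so rows that do not move let the fingers close. It gives the time, the measured TCP pose, the force and the opening at its end, in the units of the state.
- env.state(): the state, without advancing time (a new reading comes with each control period).
- env.read_camera(name): name is "scene" or "side" or "wrist"; returns a dict with "frame" (420x560x3 uint8, red, green, blue), "fx", "fy", "cx", "cy" (pixels), "R" (3x3) and "t" (3): a world point X has camera coordinates R X + t; the wrist camera has in their place "tool_from_camera" (4x4, takes a point from camera to tool coordinates, whose origin is the TCP and whose axes are the flange's). Camera axes: x right, y down, z forward; pixel columns grow to the right and rows downward; lengths in mm; the calibration is good to about 2 mm. The wrist camera is an equidistant fisheye: a pixel r from the principal point sees the ray r / f radians off the axis. A picture is of the moment at which its call begins: read the wrist's pose just before it. There is no depth.
- env.job_done(): hands the job in, once; it reports no verdict.
The state is a dict: "t": time; "joints": joint angles; "qvel": joint speeds; "tau": joint torques, N m; "eef_pos": TCP position; "tcp_rot": TCP orientation; "ft_force": force on the tool from outside, world axes, zero at the start; "moment": the same for the moment, N m; "opening": opening from 0.0 (shut) to 1.0 (fully open).
Only numpy, scipy, OpenCV 4.12 (cv2) and the standard library are available. Lean on these libraries where they do the work, as an engineer would, in place of code of your own. Each camera call takes 0.05 s, during which the arm holds its last target.

TASK

Get the fixture risers ready for setting up: stand the four round steel posts upright on the four black pads of the aluminium rail, one wholly on each pad, in order of height with the shortest at the end with the red stop and the tallest at the other end. Leave the jar with the blue lid where it stands.

Things in the scene. Friction and masses are not known exactly. Their poses are not given: they have to be found in the camera images.
- riser_40_centre (a point): The shortest riser: a loose upright bright steel round post, 30 mm in diameter and 40 mm high, with a narrow dark groove near its top and a dark dot in the top face. The point is its centre, on the axis, 20 mm above its underside; z is the post's axis, up. Weighs 0.15 to 0.4 kg.
- riser_56_centre (a point): The second shortest riser: a loose upright bright steel round post, 30 mm in diameter and 56 mm high, with a narrow dark groove near its top and a dark dot in the top face. The point is its centre, on the axis, 28 mm above its underside; z is the post's axis, up. Weighs 0.15 to 0.4 kg.
- riser_72_centre (a point): The second tallest riser: a loose upright bright steel round post, 30 mm in diameter and 72 mm high, with a narrow dark groove near its top and a dark dot in the top face. The point is its centre, on the axis, 36 mm above its underside; z is the post's axis, up. Weighs 0.15 to 0.4 kg.
- riser_88_centre (a point): The tallest riser: a loose upright bright steel round post, 30 mm in diameter and 88 mm high, with a narrow dark groove near its top and a dark dot in the top face. The point is its centre, on the axis, 44 mm above its underside; z is the post's axis, up. Weighs 0.15 to 0.4 kg.
- pad_1: Black round rubber pad, left-hand end (greatest y) of the row of four on the aluminium rail; 50 mm in diameter, 2 mm thick, fixed. Origin at the centre of its underside, so its top is 2 mm higher and 12 mm above the bench; its x axis points across the rail, away from the robot, its y axis along the rail to the left. The rail is a fixed flat strip 62 mm wide, 360 mm long and 10 mm high, lying roughly left to right; the pads stand 80 mm apart along it.
- pad_2: Black round rubber pad, second from the left of the row of four on the aluminium rail; 50 mm in diameter, 2 mm thick, fixed. Origin at the centre of its underside, so its top is 2 mm higher and 12 mm above the bench; its x axis points across the rail, away from the robot, its y axis along the rail to the left. The rail is a fixed flat strip 62 mm wide, 360 mm long and 10 mm high, lying roughly left to right; the pads stand 80 mm apart along it.
- pad_3: Black round rubber pad, third from the left of the row of four on the aluminium rail; 50 mm in diameter, 2 mm thick, fixed. Origin at the centre of its underside, so its top is 2 mm higher and 12 mm above the bench; its x axis points across the rail, away from the robot, its y axis along the rail to the left. The rail is a fixed flat strip 62 mm wide, 360 mm long and 10 mm high, lying roughly left to right; the pads stand 80 mm apart along it.
- pad_4: Black round rubber pad, right-hand end (least y) of the row of four on the aluminium rail; 50 mm in diameter, 2 mm thick, fixed. Origin at the centre of its underside, so its top is 2 mm higher and 12 mm above the bench; its x axis points across the rail, away from the robot, its y axis along the rail to the left. The rail is a fixed flat strip 62 mm wide, 360 mm long and 10 mm high, lying roughly left to right; the pads stand 80 mm apart along it.
- red_stop: Red end stop, a fixed bar 46 x 14 mm and 14 mm high, across one end of the rail (either end); 47 mm beyond the centre of the end pad. It marks the end where the shortest riser goes. A like stop in grey is at the other end. Origin at the centre of its underside.
- jar_centre (a point): Small clear jar with a blue screw lid, 42 mm in diameter, 41 mm high, standing loose among the risers; not to be moved. The point is its centre, half-way up.
Mind the look-alikes: they are no part of the job. What is shaped like the part that bears riser_56_centre but pink or yellow is not meant. Leave any pink look-alike of the part that bears riser_40_centre alone.

How it is judged (in metres and radians):
At the end, for the whole second after the job is handed in: Each riser stands upright (within 0.08 rad) and at rest on its pad, its axis within 10 mm of the pad's centre, heights rising from the red stop to the other end of the rail; the jar is within 15 mm of where it stood (((horizontal distance between red_stop and pad_1 below 0.1 m and horizontal distance between riser_40_centre and pad_1 below 0.01 m and horizontal distance between riser_56_centre and pad_2 below 0.01 m and horizontal distance between riser_72_centre and pad_3 below 0.01 m and horizontal distance between riser_88_centre and pad_4 below 0.01 m) or (horizontal distance between red_stop and pad_4 below 0.1 m and horizontal distance between riser_40_centre and pad_4 below 0.01 m and horizontal distance between riser_56_centre and pad_3 below 0.01 m and horizontal distance between riser_72_centre and pad_2 below 0.01 m and horizontal distance between riser_88_centre and pad_1 below 0.01 m)) and angle between each of riser_40_centre, riser_56_centre, riser_72_centre, riser_88_centre's own z axis and vertical below 0.08 rad and height (world z) of riser_40_centre between 0.028 and 0.036 m and linear speed of each of riser_40, riser_56, riser_72, riser_88 below 0.02 m/s and angular speed of each of riser_40, riser_56, riser_72, riser_88 below 0.2 rad/s and height (world z) of riser_56_centre between 0.036 and 0.044 m and height (world z) of riser_72_centre between 0.044 and 0.052 m and height (world z) of riser_88_centre between 0.052 and 0.06 m and distance of jar_centre from where it was at the start of the episode below 0.015 m); the robot touches nothing.
It fails at once if the jar with the blue lid was lifted, pushed away or knocked over (distance of jar_centre from where it was at the start of the episode above 0.015 m).
It also fails if it takes over 112 s, if anything falls off the work surface, if the arm or the gripper's body presses on something with over 40 N, if the wrist force passes 120 N, or if a joint passes its speed limit or range.

## Working session

There is one attempt and no reset: what is moved stays moved. The work goes in short steps, Python scripts to look and compute and a tool call to move; the robot and the scene stay as the last step left them, time stands still between calls to the robot, and variables do not carry over. Pictures are saved under pics/ and viewed, and the job is handed in when it is done.

Besides the shell and the picture viewer there is one more tool, called after "Request:" by a JSON object that holds its "api" and its "payload". arm_command: Moves the arm, as the interface text tells. Its arguments: {"type":"object","properties":{"deltas":{"type":"array","items":{"type":"array","items":{"type":"array","items":{"type":"number","minimum":-1,"maximum":1}}}}},"required":["deltas"]}

```bash
mkdir -p pics; cat > h.py <<'E'
import numpy as np, cv2
from cell import env
def snap(n,f):
    c=env.read_camera(n); cv2.imwrite('pics/'+f,c['frame'][:,:,::-1]); return c
def px(c,u,v,z):
    R=np.array(c['R']);t=np.array(c['t'])
    d=R.T@np.array([(u-c['cx'])/c['fx'],(v-c['cy'])/c['fy'],1]); o=-R.T@t
    return o+d*(z-o[2])/d[2]
def proj(c,X):
    p=np.array(c['R'])@np.array(X,float)+np.array(c['t']); return c['fx']*p[0]/p[2]+c['cx'],c['fy']*p[1]/p[2]+c['cy']
E
python3 - <<'E'
from h import *
print(env.state())
for n in ('scene','side','wrist'):
    c=snap(n,n+'0.png'); print(n,{k:np.round(v,3).tolist() for k,v in c.items() if k!='frame'})
    if n!='wrist': print(-np.array(c['R']).T@np.array(c['t']))
E
```

```text
{'t': 0.0, 'joints': array([ 1.15941690e+00,  4.91542548e-01,  1.55944551e+00,  3.01034491e-05,
        1.09168554e+00, -1.05583661e-01]), 'qvel': array([-0.00151444,  0.00148004,  0.00012002,  0.00019609, -0.00204738,
        0.00063216]), 'tau': array([ 1.31339151e-03, -6.12645292e+01, -2.58176190e+01,  6.92794262e-02,
        4.82866878e-02, -1.43751276e-04]), 'eef_pos': array([188.02361769, 595.7978262 , 214.07367227]), 'tcp_rot': array([-3.14052055e+00, -1.40467697e-04,  2.83578292e+00]), 'ft_force': array([ 0.04800468,  0.4689475 , -0.30572637]), 'moment': array([-0.06039122,  0.01260721,  0.02356703]), 'opening': 1.000576867866506}
scene {'fx': 396.136, 'fy': 396.136, 'cx': 281.818, 'cy': 211.249, 'R': [[0.683, -0.73, 0.005], [-0.381, -0.362, -0.851], [0.623, 0.58, -0.525]], 't': [-444.666, 182.44, 612.357]}
[  -8.27699349 -613.49681459  479.10902814]
side {'fx': 491.801, 'fy': 491.801, 'cx': 278.684, 'cy': 201.818, 'R': [[-0.948, -0.318, 0.012], [-0.183, 0.514, -0.838], [0.26, -0.796, -0.546]], 't': [451.077, 202.522, 646.624]}
[296.5440091  554.3021739  517.12587465]
wrist {'fx': 325.192, 'fy': 325.192, 'cx': 282.129, 'cy': 211.263, 'tool_from_camera': [[-0.001, -0.971, -0.24, 66.975], [1.0, -0.001, -0.0, 0.694], [0.0, -0.24, 0.971, -169.455], [0.0, 0.0, 0.0, 1.0]]}
```

View pics/scene0.png

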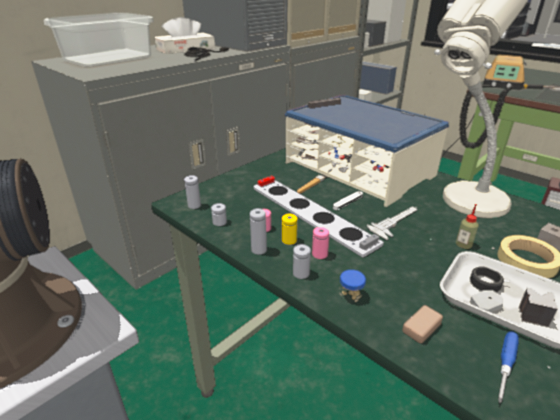

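View pics/side0.png

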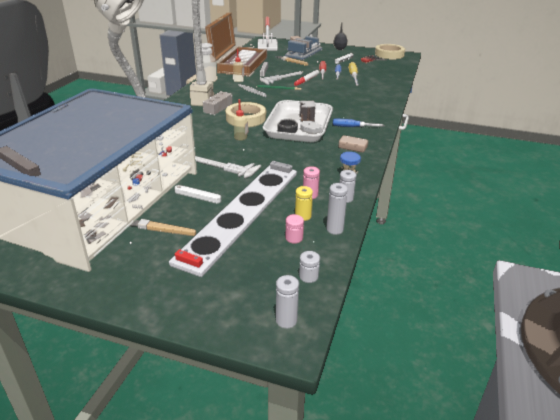

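View pics/wrist0.png

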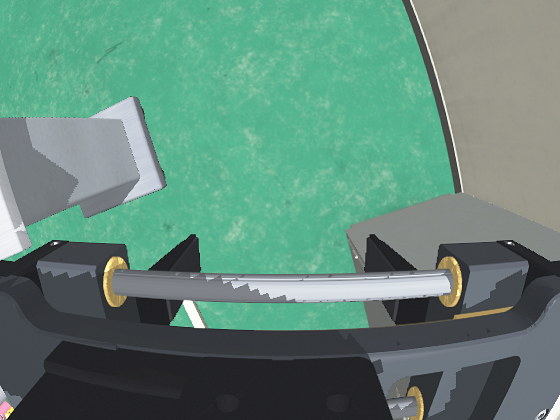

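The scene view shows the red stop at about (265,181), the pads running to (348,234), and four grey posts at about (192,190), (219,215), (258,230) and (302,262). The jar is at (352,283). I'll enlarge to measure.

```bash
python3 - <<'E'
import cv2
a=cv2.imread('pics/scene0.png')[165:305,170:390]; cv2.imwrite('pics/sc.png',cv2.resize(a,None,fx=3.6,fy=3.6,interpolation=cv2.INTER_CUBIC))
a=cv2.imread('pics/side0.png')[145:335,165:375]; cv2.imwrite('pics/sd.png',cv2.resize(a,None,fx=3.1,fy=3.1,interpolation=cv2.INTER_CUBIC))
E
```

```text
(no output)
```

View pics/sc.png

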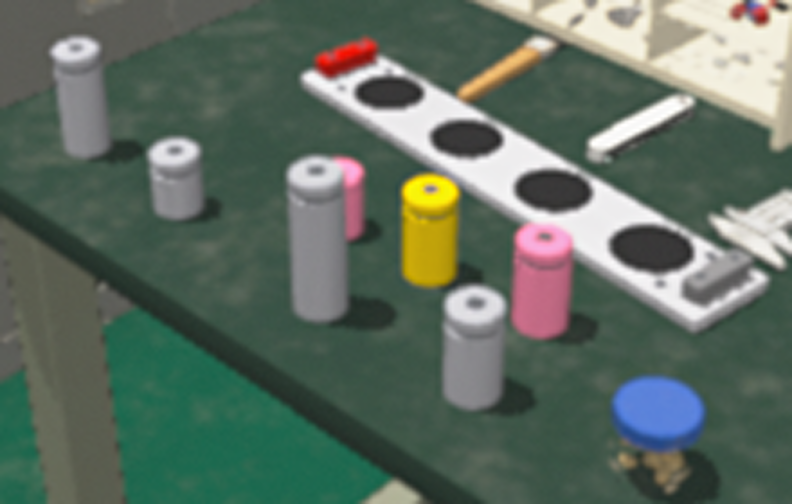

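View pics/sd.png

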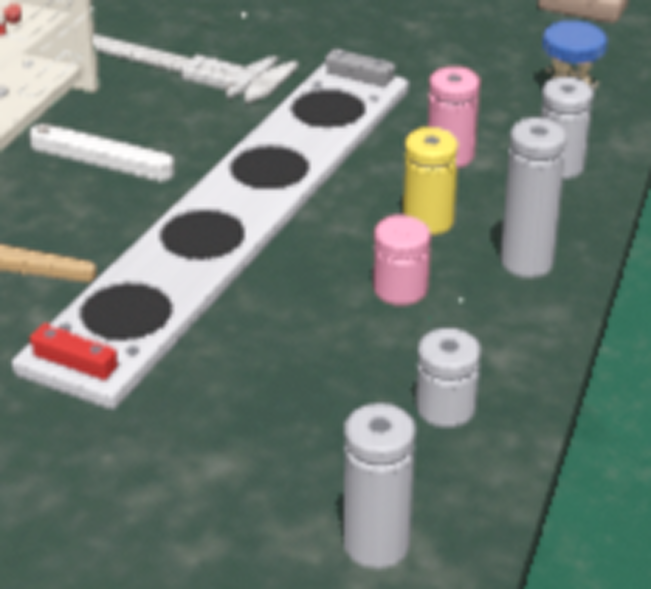

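```bash
python3 - <<'E'
from h import *
S=env.read_camera('scene');D=env.read_camera('side')
import pickle; pickle.dump((S,D),open('cams.pkl','wb'))
pts=dict(A72=((76,48),(379,425),72),B40=((176,151),(450,346),40),C88=((316,170),(540,131),88),D56=((474,303),(568,88),56),
p1=((390,92),(126,310),12),p2=((467,138),(203,234),12),p3=((554,190),(270,167),12),p4=((651,248),(328,108),12),
yel=((431,189),(431,141),56),pk56=((544,237),(455,78),56),pk40=((345,166),(402,229),40),jar=((658,405),(575,40),41))
for k,(a,b,z) in pts.items():
    s=px(S,(a[0]+.5)/3.6-.5+170,(a[1]+.5)/3.6-.5+165,z); d=px(D,(b[0]+.5)/3.1-.5+165,(b[1]+.5)/3.1-.5+145,z)
    print(k,s[:2].round(1),d[:2].round(1),((s+d)/2)[:2].round(1))
E
```

```text
A72 [437.4  82.5] [436.6  85.4] [437.  84.]
B40 [432.8 -17.5] [431. -14.] [431.9 -15.7]
C88 [ 422.6 -150.4] [ 420.3 -149.4] [ 421.4 -149.9]
D56 [ 425.2 -257.7] [ 424.6 -257.2] [ 424.9 -257.5]
p1 [611.2 -24. ] [610.4 -18.9] [610.8 -21.5]
p2 [ 600.7 -102.7] [599.5 -97.3] [ 600.1 -100. ]
p3 [ 590. -182.] [ 589.1 -176.5] [ 589.5 -179.2]
p4 [ 579.5 -260.4] [ 579.2 -255.6] [ 579.3 -258. ]
yel [ 487.7 -172.8] [ 486.4 -169.7] [ 487.  -171.3]
pk56 [ 493.8 -247.1] [ 492.9 -245.8] [ 493.4 -246.5]
pk40 [ 490.3 -102.6] [ 482.5 -101.7] [ 486.4 -102.2]
jar [ 440.1 -357.5] [ 437.6 -348.8] [ 438.9 -353.1]
```

```bash
python3 - <<'E'
from h import *
import pickle
S,D=pickle.load(open('cams.pkl','rb'))
for u,v in ((390,206),(288,157),(478,200)): print(px(S,u,v,0).round(0))
for u,v in ((83,258),(195,180)): print(px(D,u,v,0).round(0))
for z in (80,100,120,140): print(z,px(S,288,122,z).round(),px(S,390,151,z).round())
E
```

```text
[ 753. -254.    0.]
[796. 111.   0.]
[ 926. -394.    0.]
[790.  65.   0.]
[ 731. -220.    0.]
80 [853. 164.  80.] [ 869. -173.   80.]
100 [810. 125. 100.] [ 825. -195.  100.]
120 [767.  86. 120.] [ 781. -217.  120.]
140 [723.  47. 140.] [ 737. -239.  140.]
```

Request:
{"api": "arm_command", "payload": {"deltas": [[[0.45,0.17,-0.34,0.04,-0.16],[0.45,0.17,-0.34,0.04,-0.16],[0.45,0.17,-0.34,0,-0.16],[0.45,0.17,-0.34,0,-0.16],[0.45,0.17,-0.34,0,-0.16],[0.45,0.17,-0.34,0,-0.16],[0.45,0.17,-0.34,0,-0.16],[0.45,0.17,-0.34,0,-0.16],[0.45,0.17,-0.34,0,-0.16],[0.45,0.17,-0.34,0,-0.16],[0.45,0.17,-0.34,0,-0.1],[0.45,0.17,-0.34,0,0]]]}}

```text
t: 1.25
eef_pos: [393.1, 174.2, 221.5]
tcp_rot: [3.14, -0.002, 1.494]
ft_force: [1.0, -0.1, -0.9]
opening: 0.552
```

Request:
{"api": "arm_command", "payload": {"deltas": [[[0.45,0.15,-0.3,0,-0.07],[0.45,0.15,-0.3,0,0],[0.45,0.14,-0.3,0,0],[0.45,0,0,0,0],[0.45,0,0,0,0]]]}}

```text
t: 1.67
eef_pos: [441.1, 73.1, 222.0]
tcp_rot: [3.137, -0.002, 1.427]
ft_force: [-0.4, 0.2, -1.0]
opening: 0.55
```

```bash
cat >> h.py <<'E'
from scipy.spatial.transform import Rotation as Ro
def wr(f):
    s=env.state(); c=snap('wrist',f); return s,c
def wpx(s,c,u,v,z):
    T=np.array(c['tool_from_camera']); R=Ro.from_euler('xyz',s['tcp_rot']).as_matrix()
    a=np.array([u-c['cx'],v-c['cy']]); r=np.hypot(*a); th=r/c['fx']
    d=np.array([*(a/max(r,1e-9)*np.sin(th)),np.cos(th)])
    d=R@(T[:3,:3]@d); o=R@T[:3,3]+s['eef_pos']
    return o+d*(z-o[2])/d[2]
E
python3 - <<'E'
from h import *
import pickle
s,c=wr('w1.png'); print(s['eef_pos'],s['tcp_rot'],s['opening']); pickle.dump((s,c),open('w1.pkl','wb'))
E
```

```text
[441.06281608  73.0892328  222.03940805] [ 3.13726927e+00 -1.55850488e-03  1.42717257e+00] 0.5497219001466843
```

View pics/w1.png

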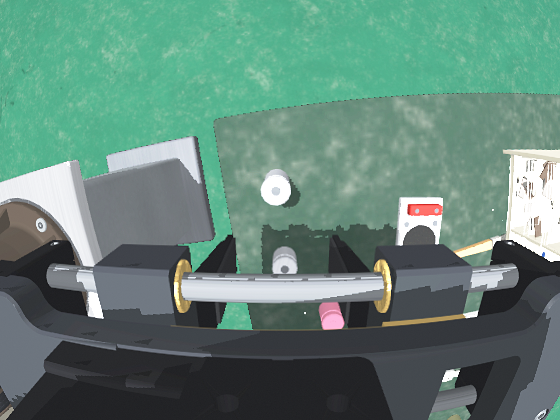

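The wrist view shows A72's dot at about (275,190) and B40's dot at (285,268). The red stop is at (425,210).

```bash
python3 - <<'E'
from h import *
import pickle
s,c=pickle.load(open('w1.pkl','rb'))
print(wpx(s,c,275.5,190.5,72),wpx(s,c,285,268,40),wpx(s,c,425,210,24))
E
```

```text
[436.893702    84.10030297  72.        ] [432.88367583 -14.19861489  40.        ] [615.43551325  26.13396497  24.        ]
```

Request:
{"api": "arm_command", "payload": {"deltas": [[[0.45,-0.04,0.11,0,0.02],[0.45,0,0,-0.3,0],[0.45,0,0,-0.3,0],[0.45,0,0,-0.3,0],[0.45,0,0,0,0],[0.45,0,0,0,0]]]}}

```text
t: 2.22
eef_pos: [433.9, 93.5, 131.6]
tcp_rot: [3.133, -0.003, 1.456]
ft_force: [-0.5, -0.7, 0.2]
opening: 0.553
```

Request:
{"api": "arm_command", "payload": {"deltas": [[[0.45,0.03,-0.09,0,0]]]}}

```text
t: 2.3
eef_pos: [436.2, 86.2, 132.3]
tcp_rot: [3.134, -0.003, 1.459]
ft_force: [-0.3, -0.2, 0.8]
opening: 0.549
```

Request:
{"api": "arm_command", "payload": {"deltas": [[[0.45,0,0,0,0]]]}}

```text
t: 2.38
eef_pos: [437.0, 86.0, 133.6]
tcp_rot: [3.132, -0.003, 1.461]
ft_force: [-0.1, -0.0, 0.5]
opening: 0.549
```

Request:
{"api": "arm_command", "payload": {"deltas": [[[0.45,0,0,0,0]]]}}

```text
t: 2.47
eef_pos: [437.5, 86.1, 134.8]
tcp_rot: [3.13, -0.004, 1.461]
ft_force: [-0.1, 0.1, 0.4]
opening: 0.551
```

Request:
{"api": "arm_command", "payload": {"deltas": [[[0.45,0,-0.02,-0.3,-0.01],[0.45,0,0,-0.3,0],[0.45,0,0,-0.3,0],[0.45,0,0,-0.1,0]]]}}

```text
t: 2.8
eef_pos: [442.9, 84.1, 39.3]
tcp_rot: [3.111, -0.007, 1.452]
ft_force: [-0.1, -0.1, -0.5]
opening: 0.552
```

Request:
{"api": "arm_command", "payload": {"deltas": [[[0.45,0,0,0,0]]]}}

```text
t: 2.88
eef_pos: [442.8, 83.9, 38.4]
tcp_rot: [3.113, -0.006, 1.451]
ft_force: [0.2, -0.9, -0.9]
opening: 0.552
```

Request:
{"api": "arm_command", "payload": {"deltas": [[[0.45,-0.06,0,-0.13,0]]]}}

```text
t: 2.97
eef_pos: [438.8, 83.9, 27.1]
tcp_rot: [3.109, -0.007, 1.451]
ft_force: [1.0, -0.8, -0.6]
opening: 0.553
```

Request:
{"api": "arm_command", "payload": {"deltas": [[[0.45,0,0,0,0]]]}}

```text
t: 3.05
eef_pos: [438.0, 83.8, 26.8]
tcp_rot: [3.11, -0.007, 1.451]
ft_force: [-0.1, 0.1, 0.2]
opening: 0.55
```

Request:
{"api": "arm_command", "payload": {"deltas": [[[0.45,0,0,0,0]]]}}

```text
t: 3.13
eef_pos: [438.8, 83.8, 27.9]
tcp_rot: [3.109, -0.007, 1.451]
ft_force: [0.4, -0.3, 0.0]
opening: 0.55
```

Request:
{"api": "arm_command", "payload": {"deltas": [[[1,0,0,0,0],[1,0,0,0,0],[1,0,0,0,0],[1,0,0,0,0]]]}}

```text
t: 3.47
eef_pos: [441.0, 83.8, 31.8]
tcp_rot: [3.104, -0.008, 1.451]
ft_force: [-1.5, -0.2, 1.1]
opening: 0.328
```

Request:
{"api": "arm_command", "payload": {"deltas": [[[1,0,0,0,0],[1,0,0,0,0],[1,0,0,0,0]]]}}

```text
t: 3.72
eef_pos: [441.0, 83.9, 32.6]
tcp_rot: [3.103, -0.008, 1.451]
ft_force: [0.8, -1.1, -2.4]
opening: 0.312
```

Request:
{"api": "arm_command", "payload": {"deltas": [[[1,0,0,0.36,0],[1,0,0,0.36,0],[1,0,0,0.36,0]]]}}

```text
t: 3.97
eef_pos: [437.5, 83.5, 136.5]
tcp_rot: [3.119, -0.005, 1.45]
ft_force: [0.6, -0.5, -2.4]
opening: 0.309
```

Request:
{"api": "arm_command", "payload": {"deltas": [[[1,0.18,-0.32,0.02,0],[1,0.18,-0.32,0.02,0],[1,0.18,-0.32,0,0],[1,0.18,-0.32,0,0],[1,0.18,-0.32,0,0]]]}}

```text
t: 4.38
eef_pos: [529.9, -77.6, 149.3]
tcp_rot: [3.107, -0.006, 1.46]
ft_force: [0.5, 1.0, -2.2]
opening: 0.311
```

Request:
{"api": "arm_command", "payload": {"deltas": [[[1,0.18,-0.32,0,-0.02],[1,0.18,-0.32,0,0],[1,0.16,-0.26,0,0]]]}}

```text
t: 4.63
eef_pos: [583.7, -173.8, 148.8]
tcp_rot: [3.107, -0.006, 1.443]
ft_force: [0.1, 1.1, -3.0]
opening: 0.31
```

Request:
{"api": "arm_command", "payload": {"deltas": [[[1,0,0,0,0]]]}}

```text
t: 4.72
eef_pos: [586.0, -178.6, 148.3]
tcp_rot: [3.105, -0.005, 1.44]
ft_force: [-1.1, 0.4, -2.1]
opening: 0.314
```

```bash
python3 - <<'E'
from h import *
import pickle
s,c=wr('w2.png'); print(s['eef_pos'],s['tcp_rot'],s['opening']); pickle.dump((s,c),open('w2.pkl','wb'))
snap('side','s2.png');snap('scene','c2.png')
E
```

```text
[ 586.00073495 -178.56229783  148.27592529] [ 3.10509286 -0.00501854  1.44012258] 0.3144381197245372
```

View pics/w2.png

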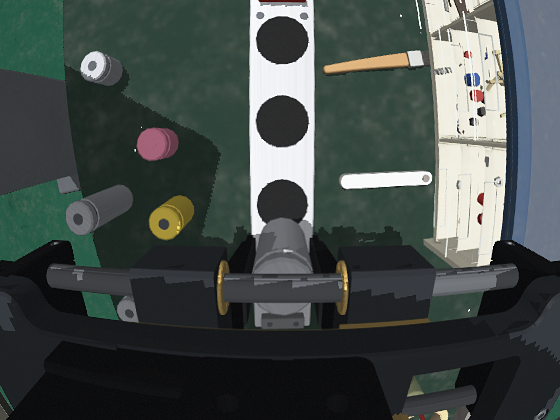

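View pics/s2.png

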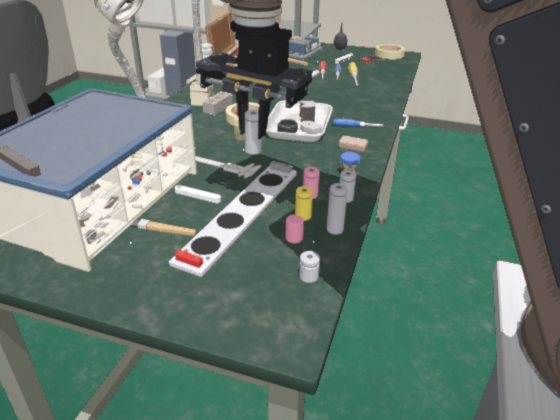

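Post 72 is held over the rail. Pads are at about (282,40), (282,121) and (282,204) in the wrist picture.

```bash
python3 - <<'E'
from h import *
import pickle
s,c=pickle.load(open('w2.pkl','rb'))
f=c['frame']; m=(f.max(2)<60).astype('uint8'); m[:, :252]=0;m[:,312:]=0
n,l,st,ce=cv2.connectedComponentsWithStats(m)
for i in range(1,n):
    if st[i,4]>800: print(st[i],ce[i],wpx(s,c,*ce[i],12).round(1))
for u,v,z in ((95,66,40),(83,217,88),(163,224,56)): print(wpx(s,c,u,v,z).round(1))
E
```

```text
[ 256   17   52   47 1911] [281.73992674  39.82417582] [611.5 -22.4  12. ]
[ 256   96   52   51 2069] [281.77863702 120.959884  ] [ 601.2 -100.7   12. ]
[ 257  180   50   43 1664] [281.79326923 201.13341346] [ 591.2 -176.4   12. ]
[ 252  302   60  118 5594] [281.44315338 372.70146586] [ 562.9 -386.5   12. ]
[435.9 -17.5  40. ]
[ 428.  -149.8   88. ]
[ 486.4 -172.4   56. ]
```

Request:
{"api": "arm_command", "payload": {"deltas": [[[1,0.02,-0.01,-0.3,0],[1,0,0,-0.3,0],[1,0,0,-0.2,0]]]}}

```text
t: 5.12
eef_pos: [585.9, -172.1, 70.9]
tcp_rot: [3.1, -0.005, 1.445]
ft_force: [0.0, -1.2, -2.9]
opening: 0.311
```

Request:
{"api": "arm_command", "payload": {"deltas": [[[1,0,0,0,0]]]}}

```text
t: 5.2
eef_pos: [583.8, -170.1, 67.6]
tcp_rot: [3.106, -0.006, 1.446]
ft_force: [-0.4, 0.0, -2.9]
opening: 0.311
```

Request:
{"api": "arm_command", "payload": {"deltas": [[[1,0.06,-0.09,-0.12,-0.01]]]}}

```text
t: 5.28
eef_pos: [589.4, -177.1, 57.0]
tcp_rot: [3.106, -0.007, 1.441]
ft_force: [1.9, -0.7, -1.5]
opening: 0.309
```

Request:
{"api": "arm_command", "payload": {"deltas": [[[1,0,0,0,0]]]}}

```text
t: 5.37
eef_pos: [589.1, -176.6, 56.0]
tcp_rot: [3.108, -0.007, 1.441]
ft_force: [-1.1, 0.4, -2.0]
opening: 0.313
```

Request:
{"api": "arm_command", "payload": {"deltas": [[[1,0.01,-0.03,-0.08,0]]]}}

```text
t: 5.45
eef_pos: [590.6, -178.7, 50.0]
tcp_rot: [3.106, -0.007, 1.442]
ft_force: [0.5, 0.3, -1.3]
opening: 0.311
```

Request:
{"api": "arm_command", "payload": {"deltas": [[[1,0,0,-0.02,0]]]}}

```text
t: 5.53
eef_pos: [590.4, -178.4, 48.0]
tcp_rot: [3.106, -0.007, 1.443]
ft_force: [-0.8, -0.1, -2.3]
opening: 0.31
```

Request:
{"api": "arm_command", "payload": {"deltas": [[[1,0,0,-0.02,0]]]}}

```text
t: 5.62
eef_pos: [590.6, -178.0, 46.8]
tcp_rot: [3.105, -0.006, 1.444]
ft_force: [0.2, -0.8, -2.5]
opening: 0.307
```

Request:
{"api": "arm_command", "payload": {"deltas": [[[1,0,-0.01,-0.03,0]]]}}

```text
t: 5.7
eef_pos: [590.8, -178.8, 44.5]
tcp_rot: [3.104, -0.006, 1.444]
ft_force: [0.2, 2.8, 20.6]
opening: 0.308
```

Request:
{"api": "arm_command", "payload": {"deltas": [[[1,0,0,-0.03,0]]]}}

```text
t: 5.78
eef_pos: [591.3, -178.9, 44.1]
tcp_rot: [3.102, -0.006, 1.444]
ft_force: [-10.7, 1.1, 39.3]
opening: 0.314
```

Request:
{"api": "arm_command", "payload": {"deltas": [[[1,0,0,-0.03,0]]]}}

```text
t: 5.87
eef_pos: [591.5, -179.1, 44.0]
tcp_rot: [3.101, -0.005, 1.445]
ft_force: [-11.7, 3.1, 32.8]
opening: 0.314
```

Seated. Release and lift.

Request:
{"api": "arm_command", "payload": {"deltas": [[[0.45,0,0,0,0],[0.45,0,0,0,0],[0.45,0,0,0,0]]]}}

```text
t: 6.12
eef_pos: [592.3, -179.3, 47.6]
tcp_rot: [3.096, -0.003, 1.445]
ft_force: [-0.0, -0.4, -0.7]
opening: 0.467
```

Request:
{"api": "arm_command", "payload": {"deltas": [[[0.45,0,0,0.2,0],[0.45,0,0,0.3,0],[0.45,0,0,0.35,0],[0.45,0,0,0.3,0]]]}}

```text
t: 6.45
eef_pos: [589.2, -178.0, 160.0]
tcp_rot: [3.107, -0.007, 1.445]
ft_force: [0.7, -0.2, -0.0]
opening: 0.549
```

```bash
python3 - <<'E'
from h import *
snap('side','s3.png');c=snap('scene','c3.png')
a=c['frame'][165:305,170:390,::-1]; cv2.imwrite('pics/c3b.png',cv2.resize(a,None,fx=3.6,fy=3.6,interpolation=cv2.INTER_CUBIC))
E
```

```text
(no output)
```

View pics/c3b.png

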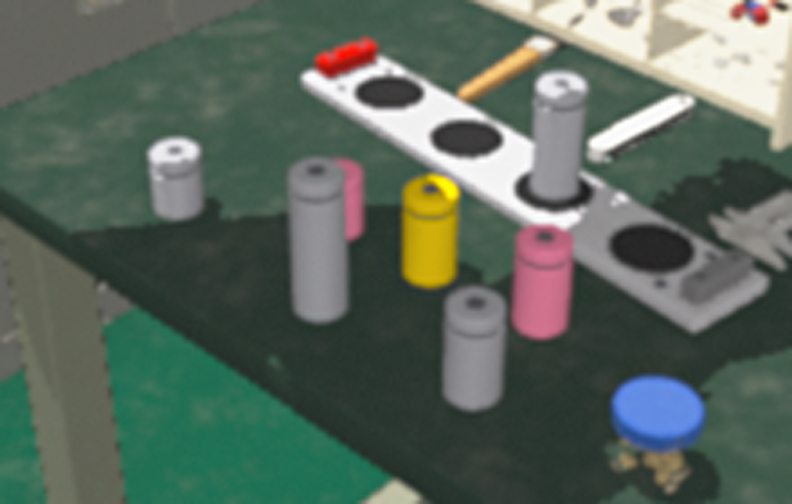

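Request:
{"api": "arm_command", "payload": {"deltas": [[[0.45,-0.32,0.05,0,0],[0.45,-0.32,0.06,0,0],[0.45,-0.32,0.06,0,0],[0.45,-0.32,0.06,0,0],[0.45,-0.2,0.04,0,0]]]}}

```text
t: 6.97
eef_pos: [440.3, -150.7, 161.5]
tcp_rot: [3.096, -0.003, 1.447]
ft_force: [0.7, -1.5, 0.6]
opening: 0.552
```

Request:
{"api": "arm_command", "payload": {"deltas": [[[0.45,0,0,0,0]]]}}

```text
t: 7.05
eef_pos: [436.9, -149.5, 161.1]
tcp_rot: [3.098, -0.004, 1.446]
ft_force: [1.0, -1.0, 1.2]
opening: 0.549
```

Request:
{"api": "arm_command", "payload": {"deltas": [[[0.45,-0.15,0,-0.1,0],[0.45,0,0,-0.25,0],[0.45,0,0,-0.1,0]]]}}

```text
t: 7.3
eef_pos: [422.5, -150.2, 116.5]
tcp_rot: [3.092, -0.002, 1.446]
ft_force: [0.9, -0.8, -0.9]
opening: 0.547
```

Request:
{"api": "arm_command", "payload": {"deltas": [[[0.45,0,0,0,0]]]}}

```text
t: 7.38
eef_pos: [422.2, -150.1, 114.8]
tcp_rot: [3.094, -0.003, 1.445]
ft_force: [0.0, 0.1, -0.5]
opening: 0.548
```

Request:
{"api": "arm_command", "payload": {"deltas": [[[0.45,0,0,-0.25,0],[0.45,-0.02,0,-0.25,0]]]}}

```text
t: 7.55
eef_pos: [423.4, -151.5, 66.5]
tcp_rot: [3.087, 0.0, 1.446]
ft_force: [0.7, 0.5, -0.4]
opening: 0.548
```

Request:
{"api": "arm_command", "payload": {"deltas": [[[0.45,0,0,0,0]]]}}

```text
t: 7.63
eef_pos: [422.8, -151.1, 63.9]
tcp_rot: [3.091, -0.002, 1.446]
ft_force: [-0.2, 0.3, -0.5]
opening: 0.554
```

Request:
{"api": "arm_command", "payload": {"deltas": [[[0.45,-0.01,0.01,-0.22,0]]]}}

```text
t: 7.72
eef_pos: [423.7, -151.0, 43.8]
tcp_rot: [3.087, -0.0, 1.446]
ft_force: [1.6, -0.6, 0.2]
opening: 0.548
```

Request:
{"api": "arm_command", "payload": {"deltas": [[[0.45,-0.01,0.01,-0.08,0]]]}}

```text
t: 7.8
eef_pos: [422.8, -149.9, 34.8]
tcp_rot: [3.088, -0.001, 1.446]
ft_force: [0.3, -0.1, -0.4]
opening: 0.546
```

Request:
{"api": "arm_command", "payload": {"deltas": [[[1,0,0,-0.01,0],[1,0,0,-0.01,0],[1,0,0,-0.01,0],[1,0,0,-0.01,0]]]}}

```text
t: 8.13
eef_pos: [424.1, -150.1, 32.8]
tcp_rot: [3.088, -0.001, 1.446]
ft_force: [-5.3, 2.2, 6.7]
opening: 0.328
```

Request:
{"api": "arm_command", "payload": {"deltas": [[[1,0,0,0,0],[1,0,0,0,0]]]}}

```text
t: 8.3
eef_pos: [424.5, -150.3, 33.9]
tcp_rot: [3.087, -0.001, 1.446]
ft_force: [-0.0, 0.3, -3.2]
opening: 0.308
```

Request:
{"api": "arm_command", "payload": {"deltas": [[[1,0,0,0.36,0],[1,0,0,0.36,0],[1,0,0,0.36,0],[1,0.1,-0.07,0.1,0]]]}}

```text
t: 8.63
eef_pos: [431.0, -155.4, 153.3]
tcp_rot: [3.098, -0.004, 1.446]
ft_force: [0.8, -0.1, -2.7]
opening: 0.313
```

Request:
{"api": "arm_command", "payload": {"deltas": [[[1,0.29,-0.2,0,0],[1,0.29,-0.2,0,0],[1,0.29,-0.2,0,0],[1,0.29,-0.2,0,0]]]}}

```text
t: 8.97
eef_pos: [548.4, -235.9, 160.6]
tcp_rot: [3.092, -0.002, 1.447]
ft_force: [0.9, 0.3, -2.7]
opening: 0.309
```

Request:
{"api": "arm_command", "payload": {"deltas": [[[1,0,0,0,0]]]}}

```text
t: 9.05
eef_pos: [552.6, -239.2, 161.0]
tcp_rot: [3.088, 0.0, 1.447]
ft_force: [-1.3, 0.3, -3.7]
opening: 0.313
```

Request:
{"api": "arm_command", "payload": {"deltas": [[[1,0.27,-0.19,0,0],[1,0.02,-0.01,-0.25,0],[1,0,0,-0.3,0],[1,0,0,-0.2,0]]]}}

```text
t: 9.38
eef_pos: [585.4, -262.0, 87.9]
tcp_rot: [3.08, 0.003, 1.446]
ft_force: [0.6, 0.8, -3.1]
opening: 0.315
```

Request:
{"api": "arm_command", "payload": {"deltas": [[[1,0,0,0,0]]]}}

```text
t: 9.47
eef_pos: [583.7, -261.2, 84.1]
tcp_rot: [3.086, 0.001, 1.446]
ft_force: [-1.1, 0.1, -3.4]
opening: 0.316
```

Request:
{"api": "arm_command", "payload": {"deltas": [[[1,-0.03,0.03,-0.26,0]]]}}

```text
t: 9.55
eef_pos: [582.9, -259.6, 61.5]
tcp_rot: [3.08, 0.003, 1.445]
ft_force: [0.9, 0.5, -3.0]
opening: 0.314
```

Request:
{"api": "arm_command", "payload": {"deltas": [[[1,0,0,-0.03,0]]]}}

```text
t: 9.63
eef_pos: [580.7, -258.2, 55.5]
tcp_rot: [3.086, 0.001, 1.446]
ft_force: [-1.3, 0.7, -3.6]
opening: 0.315
```

Request:
{"api": "arm_command", "payload": {"deltas": [[[1,0,0,-0.06,0],[1,0,0,-0.02,0]]]}}

```text
t: 9.8
eef_pos: [581.4, -258.5, 49.2]
tcp_rot: [3.084, 0.001, 1.446]
ft_force: [-0.6, 0.1, -3.2]
opening: 0.309
```

Request:
{"api": "arm_command", "payload": {"deltas": [[[1,0,0,-0.03,0]]]}}

```text
t: 9.88
eef_pos: [582.1, -258.9, 47.6]
tcp_rot: [3.083, 0.002, 1.446]
ft_force: [-0.5, 0.5, -3.2]
opening: 0.315
```

Request:
{"api": "arm_command", "payload": {"deltas": [[[1,0,0,-0.02,0]]]}}

```text
t: 9.97
eef_pos: [582.5, -259.2, 46.4]
tcp_rot: [3.081, 0.003, 1.446]
ft_force: [-0.7, 0.5, -2.5]
opening: 0.313
```

Request:
{"api": "arm_command", "payload": {"deltas": [[[1,-0.02,0,-0.03,0]]]}}

```text
t: 10.05
eef_pos: [581.6, -259.6, 44.8]
tcp_rot: [3.079, 0.004, 1.446]
ft_force: [6.4, 2.4, 24.4]
opening: 0.312
```

Request:
{"api": "arm_command", "payload": {"deltas": [[[1,0,0,-0.03,0]]]}}

```text
t: 10.13
eef_pos: [582.1, -259.9, 44.4]
tcp_rot: [3.076, 0.005, 1.446]
ft_force: [-11.2, 3.4, 35.2]
opening: 0.311
```

Request:
{"api": "arm_command", "payload": {"deltas": [[[1,0,0,-0.02,0]]]}}

```text
t: 10.22
eef_pos: [582.0, -260.0, 44.6]
tcp_rot: [3.075, 0.005, 1.446]
ft_force: [-5.5, 2.9, 10.0]
opening: 0.312
```

Request:
{"api": "arm_command", "payload": {"deltas": [[[0.45,0,0,0,0],[0.45,0,0,0,0]]]}}

```text
t: 10.38
eef_pos: [582.6, -260.5, 47.1]
tcp_rot: [3.072, 0.007, 1.446]
ft_force: [0.0, 0.5, -0.6]
opening: 0.398
```

Request:
{"api": "arm_command", "payload": {"deltas": [[[0.45,0,0,0.1,0],[0.45,0,0,0.35,0],[0.45,0,0,0.4,0],[0.45,0,0,0.4,0]]]}}

```text
t: 10.72
eef_pos: [579.6, -259.0, 170.7]
tcp_rot: [3.083, 0.002, 1.446]
ft_force: [0.1, 0.0, 0.1]
opening: 0.546
```

```bash
python3 - <<'E'
from h import *
s=env.state();print(s['joints'],s['eef_pos'],s['tcp_rot'])
c=snap('scene','c4.png')
a=c['frame'][165:305,170:390,::-1]; cv2.imwrite('pics/c4b.png',cv2.resize(a,None,fx=3.6,fy=3.6,interpolation=cv2.INTER_CUBIC))
s=env.state();print(s['joints'],s['eef_pos'],s['tcp_rot'])
E
```

```text
[-0.53358073  0.52831701  1.62277445  0.02667156  0.93595727 -0.42375937] [ 579.55542326 -259.04508819  170.71328602] [3.08285402e+00 2.01416623e-03 1.44568348e+00]
[-0.5334077   0.51883056  1.61387955  0.02663879  0.94255359 -0.42353426] [ 582.30292948 -260.51633385  179.61842203] [3.07200828 0.00661928 1.44575067]
```

View pics/c4b.png

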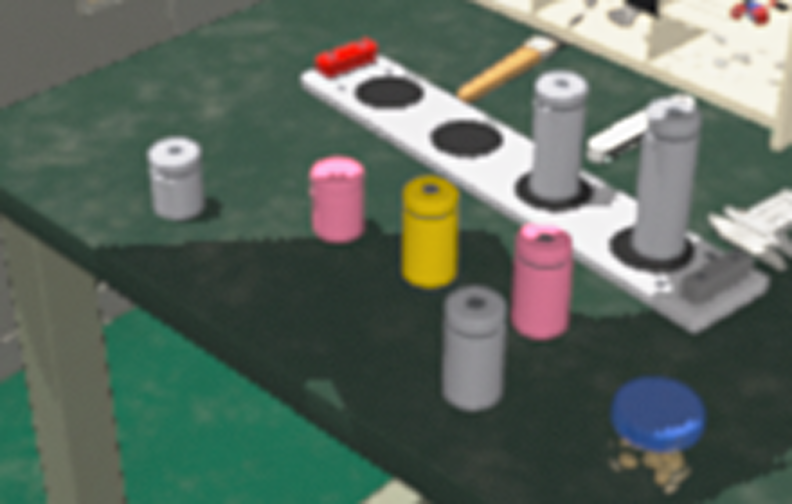

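```bash
python3 - <<'E'
from h import *
import pickle
S,D=pickle.load(open('cams.pkl','rb'))
def f(a,z): return px(S,(a[0]+.5)/3.6-.5+170,(a[1]+.5)/3.6-.5+165,z)[:2].round(1)
print(f((671,106),100),f((562,83),84))
c=env.read_camera('side')
a=c['frame'][100:240,200:360,::-1]; cv2.imwrite('pics/s4b.png',cv2.resize(a,None,fx=4,fy=4,interpolation=cv2.INTER_CUBIC))
for X in ([579.8,-258.5,12],[579.8,-258.5,100],[590.2,-179.5,12],[590.2,-179.5,84]):
    u,v=proj(D,X);print((u-200)*4,(v-100)*4, [ (q-o)*3.6 for q,o in zip(proj(S,X),(170,165))])
E
```

```text
[ 588.7 -257. ] [ 593.  -180.1]
282.6748282482258 315.0369806455999 [np.float64(647.2862940117612), np.float64(245.18404404565214)]
283.27591174071677 157.49791778619 [np.float64(662.7626423612517), np.float64(111.4481132190865)]
207.1424638193629 390.44242011442054 [np.float64(549.657154797205), np.float64(187.07479219905534)]
204.3541726136434 257.45372591063494 [np.float64(556.958114612235), np.float64(82.99185149841918)]
```

View pics/s4b.png

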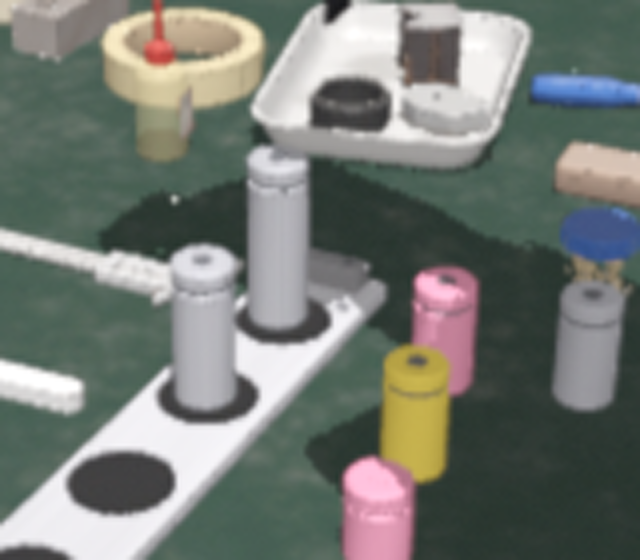

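Request:
{"api": "arm_command", "payload": {"deltas": [[[0.45,-0.1,-0.33,0,0],[0.45,-0.1,-0.33,0,0],[0.45,0,-0.1,0,0]]]}}

```text
t: 11.07
eef_pos: [563.1, -336.4, 181.1]
tcp_rot: [3.065, 0.01, 1.451]
ft_force: [-0.9, 0.1, 0.5]
opening: 0.552
```

Request:
{"api": "arm_command", "payload": {"deltas": [[[0.45,0,0,0,0],[0.45,0,0,0,0]]]}}

```text
t: 11.23
eef_pos: [562.6, -338.5, 181.4]
tcp_rot: [3.065, 0.01, 1.447]
ft_force: [-0.5, -0.2, 0.6]
opening: 0.549
```

```bash
python3 - <<'E'
from h import *
import pickle
s,c=wr('w5.png'); print(s['eef_pos'],s['tcp_rot'],s['opening']); pickle.dump((s,c),open('w5.pkl','wb'))
E
```

```text
[ 562.55923386 -338.51814666  181.38721934] [3.0645682  0.01034335 1.44747795] 0.548759816172093
```

View pics/w5.png

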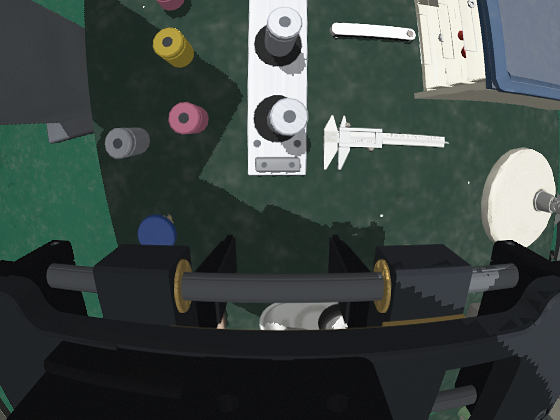

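Both placed posts stand: the dots are at (291,117) and (284,22), over pads near (278,118) and (278,45).

```bash
python3 - <<'E'
from h import *
import pickle
s,c=pickle.load(open('w5.pkl','rb'))
a=c['frame'][0:150,225:330,::-1]; cv2.imwrite('pics/w5b.png',cv2.resize(a,None,fx=4,fy=4,interpolation=cv2.INTER_CUBIC))
for n,u,v,z in (('C88',291,117,100),('A72',284,22,84),('D56',118,144,56),('jar',157,231,41),('p4',279,118,12),('gstop',278,164,24)): print(n,wpx(s,c,u,v,z).round(1))
E
```

```text
C88 [ 585.3 -262.   100. ]
A72 [ 591.4 -180.3   84. ]
D56 [ 426.  -259.2   56. ]
jar [ 443.  -352.7   41. ]
p4 [ 582.5 -259.4   12. ]
gstop [ 574.9 -305.5   24. ]
```

View pics/w5b.png

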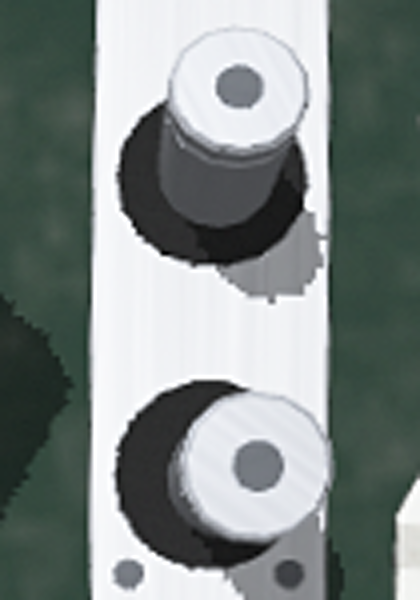

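Request:
{"api": "arm_command", "payload": {"deltas": [[[0.45,-0.12,0.07,0,-0.155],[0.45,-0.12,0.07,0,-0.155],[0.45,-0.12,0.07,0,-0.155],[0.45,-0.12,0.07,0,-0.155],[0.45,-0.12,0.07,0,-0.155],[0.45,-0.12,0.07,0,-0.155],[0.45,-0.12,0.07,0,-0.155],[0.45,-0.12,0.07,0,-0.155],[0.45,-0.12,0.07,0,-0.155],[0.45,-0.12,0.07,0,-0.155]]]}}

```text
t: 12.12
eef_pos: [440.7, -253.2, 178.5]
tcp_rot: [3.069, 0.01, 0.202]
ft_force: [-0.5, -1.1, -0.0]
opening: 0.55
```

Request:
{"api": "arm_command", "payload": {"deltas": [[[0.45,0,0,0,-0.155],[0.45,0,0,0,-0.155],[0.45,0,0,0,-0.155],[0.45,0,0,0,-0.155],[0.45,0,0,0,-0.155],[0.45,0,0,0,-0.155],[0.45,0,0,0,-0.155]]]}}

```text
t: 12.7
eef_pos: [439.3, -242.1, 178.2]
tcp_rot: [3.07, 0.013, -0.673]
ft_force: [-0.8, -0.1, 0.2]
opening: 0.55
```

Request:
{"api": "arm_command", "payload": {"deltas": [[[0.45,-0.05,-0.05,0,-0.15],[0.45,-0.05,-0.05,0,-0.15],[0.45,-0.02,-0.03,0,-0.04]]]}}

```text
t: 12.95
eef_pos: [428.0, -251.1, 177.8]
tcp_rot: [3.07, 0.014, -0.955]
ft_force: [1.0, -0.8, 1.0]
opening: 0.548
```

Request:
{"api": "arm_command", "payload": {"deltas": [[[0.45,0,0,0,0]]]}}

```text
t: 13.03
eef_pos: [428.0, -250.4, 177.7]
tcp_rot: [3.07, 0.014, -0.956]
ft_force: [1.1, 0.4, -0.5]
opening: 0.55
```

Request:
{"api": "arm_command", "payload": {"deltas": [[[0.45,-0.02,-0.07,-0.3,0],[0.45,0,0,-0.35,0],[0.45,0,0,-0.2,0]]]}}

```text
t: 13.28
eef_pos: [428.8, -256.2, 94.6]
tcp_rot: [3.073, 0.004, -0.948]
ft_force: [0.9, 0.7, -0.1]
opening: 0.553
```

Request:
{"api": "arm_command", "payload": {"deltas": [[[0.45,0,0,0,0]]]}}

```text
t: 13.37
eef_pos: [427.8, -254.5, 91.7]
tcp_rot: [3.072, 0.009, -0.946]
ft_force: [-0.6, 1.0, -0.9]
opening: 0.551
```

Request:
{"api": "arm_command", "payload": {"deltas": [[[0.45,-0.03,-0.04,-0.25,0],[0.45,0,0,-0.25,0]]]}}

```text
t: 13.53
eef_pos: [427.0, -258.1, 44.3]
tcp_rot: [3.074, 0.004, -0.941]
ft_force: [-0.1, -1.3, -0.4]
opening: 0.554
```

Request:
{"api": "arm_command", "payload": {"deltas": [[[0.45,-0.02,-0.02,-0.12,0]]]}}

```text
t: 13.62
eef_pos: [425.2, -259.2, 31.3]
tcp_rot: [3.073, 0.005, -0.939]
ft_force: [-0.6, 0.8, -0.1]
opening: 0.548
```

Request:
{"api": "arm_command", "payload": {"deltas": [[[0.45,0,0,0,0]]]}}

```text
t: 13.7
eef_pos: [424.9, -258.4, 30.3]
tcp_rot: [3.073, 0.008, -0.937]
ft_force: [-0.6, 0.2, 0.9]
opening: 0.551
```

Request:
{"api": "arm_command", "payload": {"deltas": [[[0.45,0,0,-0.13,0]]]}}

```text
t: 13.78
eef_pos: [426.0, -258.5, 19.2]
tcp_rot: [3.073, 0.005, -0.936]
ft_force: [0.2, -0.7, -0.7]
opening: 0.551
```

Request:
{"api": "arm_command", "payload": {"deltas": [[[1,0,0,-0.01,0],[1,0,0,-0.01,0],[1,0,0,-0.01,0],[1,0,0,-0.01,0]]]}}

```text
t: 14.12
eef_pos: [427.6, -257.9, 18.4]
tcp_rot: [3.074, 0.003, -0.932]
ft_force: [-1.5, -1.0, 1.0]
opening: 0.326
```

Request:
{"api": "arm_command", "payload": {"deltas": [[[1,0,0,0,0],[1,0,0,0,0]]]}}

```text
t: 14.28
eef_pos: [428.1, -257.9, 19.6]
tcp_rot: [3.074, 0.002, -0.932]
ft_force: [0.2, -0.2, -1.3]
opening: 0.315
```

Request:
{"api": "arm_command", "payload": {"deltas": [[[1,0,0,0.36,0],[1,0,0,0.36,0],[1,0,0,0.36,0],[1,0.1,0.1,0.1,0],[1,0.26,0.24,0,0],[1,0.26,0.24,0,0],[1,0.26,0.24,0,0],[1,0.26,0.24,0,0]]]}}

```text
t: 14.95
eef_pos: [541.2, -150.5, 145.9]
tcp_rot: [3.076, 0.003, -0.941]
ft_force: [0.4, -1.6, -1.5]
opening: 0.308
```

Request:
{"api": "arm_command", "payload": {"deltas": [[[1,0.2,0.18,0,0]]]}}

```text
t: 15.03
eef_pos: [562.7, -130.5, 146.4]
tcp_rot: [3.076, 0.003, -0.94]
ft_force: [0.2, 0.1, -1.7]
opening: 0.31
```

Request:
{"api": "arm_command", "payload": {"deltas": [[[1,0,0,0,0]]]}}

```text
t: 15.12
eef_pos: [565.5, -127.5, 146.6]
tcp_rot: [3.078, 0.002, -0.937]
ft_force: [-0.3, -0.1, -2.1]
opening: 0.31
```

Request:
{"api": "arm_command", "payload": {"deltas": [[[1,0.28,0.22,0,0],[1,0.06,0.04,-0.25,0],[1,0,0,-0.3,0],[1,0,0,-0.1,0]]]}}

```text
t: 15.45
eef_pos: [602.5, -98.8, 83.0]
tcp_rot: [3.082, -0.003, -0.934]
ft_force: [-0.4, 0.7, -2.6]
opening: 0.307
```

Request:
{"api": "arm_command", "payload": {"deltas": [[[1,0,0,0,0]]]}}

```text
t: 15.53
eef_pos: [601.4, -98.5, 81.2]
tcp_rot: [3.079, -0.0, -0.934]
ft_force: [-1.0, -0.5, -1.7]
opening: 0.31
```

Request:
{"api": "arm_command", "payload": {"deltas": [[[1,0,0,-0.3,0],[1,0,0,-0.06,0]]]}}

```text
t: 15.7
eef_pos: [601.5, -99.5, 46.9]
tcp_rot: [3.08, -0.001, -0.935]
ft_force: [-0.5, 0.9, -2.9]
opening: 0.316
```

Request:
{"api": "arm_command", "payload": {"deltas": [[[1,0,0,0,0]]]}}

```text
t: 15.78
eef_pos: [601.4, -100.0, 47.2]
tcp_rot: [3.08, -0.001, -0.935]
ft_force: [1.0, 0.2, -1.0]
opening: 0.315
```

Request:
{"api": "arm_command", "payload": {"deltas": [[[1,0,0.01,-0.12,0]]]}}

```text
t: 15.87
eef_pos: [602.4, -99.7, 37.6]
tcp_rot: [3.082, -0.004, -0.936]
ft_force: [-0.2, -0.8, -1.8]
opening: 0.309
```

Request:
{"api": "arm_command", "payload": {"deltas": [[[1,0,0,-0.04,0]]]}}

```text
t: 15.95
eef_pos: [602.2, -99.9, 33.5]
tcp_rot: [3.082, -0.003, -0.936]
ft_force: [0.6, 0.8, -2.5]
opening: 0.311
```

Request:
{"api": "arm_command", "payload": {"deltas": [[[1,0,0,-0.03,0]]]}}

```text
t: 16.03
eef_pos: [602.5, -100.2, 31.1]
tcp_rot: [3.083, -0.004, -0.937]
ft_force: [0.7, 0.0, -0.8]
opening: 0.311
```

Request:
{"api": "arm_command", "payload": {"deltas": [[[1,0,0,-0.03,0]]]}}

```text
t: 16.12
eef_pos: [602.8, -100.5, 29.8]
tcp_rot: [3.083, -0.005, -0.936]
ft_force: [-10.8, -0.4, 35.0]
opening: 0.311
```

Request:
{"api": "arm_command", "payload": {"deltas": [[[1,0,0,-0.02,0]]]}}

```text
t: 16.2
eef_pos: [602.8, -100.7, 29.9]
tcp_rot: [3.083, -0.006, -0.937]
ft_force: [-8.7, 4.1, 20.0]
opening: 0.311
```

Request:
{"api": "arm_command", "payload": {"deltas": [[[0.45,0,0,0,0],[0.45,0,0,0,0],[0.45,0,0,0.1,0],[0.45,0,0,0.35,0],[0.45,0,0,0.4,0],[0.45,0,0,0.3,0]]]}}

```text
t: 16.7
eef_pos: [600.7, -100.3, 147.5]
tcp_rot: [3.079, -0.001, -0.937]
ft_force: [0.6, 0.2, -0.2]
opening: 0.547
```

Request:
{"api": "arm_command", "payload": {"deltas": [[[0.45,-0.3,0.15,0,0],[0.45,-0.3,0.15,0,0],[0.45,-0.3,0.15,0,0],[0.45,-0.3,0.15,0,0]]]}}

```text
t: 17.03
eef_pos: [485.0, -42.1, 158.5]
tcp_rot: [3.093, -0.017, -0.939]
ft_force: [1.1, 1.3, 0.3]
opening: 0.552
```

Request:
{"api": "arm_command", "payload": {"deltas": [[[0.45,0,0,0,0]]]}}

```text
t: 17.12
eef_pos: [480.3, -40.0, 159.6]
tcp_rot: [3.092, -0.016, -0.938]
ft_force: [1.1, 0.5, 0.5]
opening: 0.552
```

```bash
python3 - <<'E'
from h import *
import pickle
c=snap('scene','c6.png')
a=c['frame'][165:305,170:390,::-1]; cv2.imwrite('pics/c6b.png',cv2.resize(a,None,fx=3.6,fy=3.6,interpolation=cv2.INTER_CUBIC))
s,c=wr('w6.png'); print(s['joints'],s['eef_pos'],s['tcp_rot'],s['opening']); pickle.dump((s,c),open('w6.pkl','wb'))
E
```

```text
[-0.19430287  0.37533246  1.94323754 -0.06340838  0.84366213  2.35761173] [482.98836969 -40.99813405 160.05711939] [ 3.09345336 -0.01763555 -0.93804746] 0.5561099331757691
```

View pics/c6b.png

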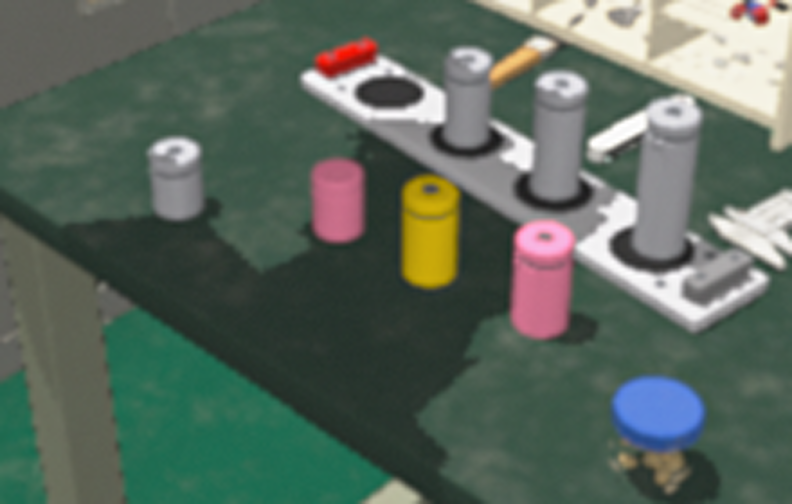

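View pics/w6.png

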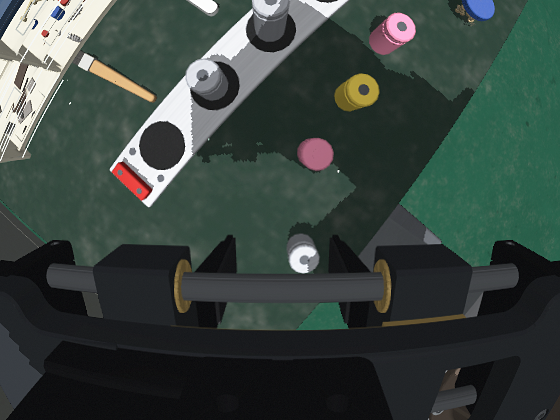

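Post 56 stands on pad 2, with its dot at (203,77) in the wrist view. B40's dot is at (304,259) and pad 1 is at (162,144).

```bash
python3 - <<'E'
from h import *
import pickle
s,c=pickle.load(open('w6.pkl','rb'))
for n,u,v,z in (('B40',304,259,40),('p1',162,145,12),('D56',203.5,77,68),('A72',271,3,84)): print(n,wpx(s,c,u,v,z).round(1))
S,D=pickle.load(open('cams.pkl','rb'))
def f(a,z): return px(S,(a[0]+.5)/3.6-.5+170,(a[1]+.5)/3.6-.5+165,z)[:2].round(1)
print(f((674,113),100),f((562,83),84),f((469,62),68))
E
```

```text
B40 [432.5 -16.1  40. ]
p1 [610.6 -22.4  12. ]
D56 [599.3 -98.9  68. ]
A72 [ 589.4 -177.    84. ]
[ 583.3 -262.6] [ 593.  -180.1] [ 599.2 -103.5]
```

Request:
{"api": "arm_command", "payload": {"deltas": [[[0.45,-0.3,0.15,0,0],[0.45,-0.16,0.08,-0.2,0],[0.45,0,0,-0.3,0],[0.45,0,0,-0.3,0]]]}}

```text
t: 17.55
eef_pos: [445.5, -20.2, 84.6]
tcp_rot: [3.107, -0.032, -0.94]
ft_force: [0.7, -0.8, -0.5]
opening: 0.549
```

Request:
{"api": "arm_command", "payload": {"deltas": [[[0.45,0,0,0,0]]]}}

```text
t: 17.63
eef_pos: [444.8, -20.2, 81.5]
tcp_rot: [3.104, -0.029, -0.94]
ft_force: [-0.3, 0.5, 0.3]
opening: 0.55
```

Request:
{"api": "arm_command", "payload": {"deltas": [[[0.45,-0.12,0.04,-0.12,0]]]}}

```text
t: 17.72
eef_pos: [436.2, -17.2, 70.5]
tcp_rot: [3.107, -0.031, -0.94]
ft_force: [0.5, 0.2, -0.4]
opening: 0.551
```

Request:
{"api": "arm_command", "payload": {"deltas": [[[0.45,0,0,-0.06,0]]]}}

```text
t: 17.8
eef_pos: [435.3, -17.1, 64.0]
tcp_rot: [3.105, -0.03, -0.94]
ft_force: [0.3, -1.0, -0.9]
opening: 0.549
```

Request:
{"api": "arm_command", "payload": {"deltas": [[[0.45,0,0,0,0]]]}}

```text
t: 17.88
eef_pos: [436.6, -17.6, 64.1]
tcp_rot: [3.105, -0.03, -0.94]
ft_force: [0.3, -0.2, -1.0]
opening: 0.547
```

Request:
{"api": "arm_command", "payload": {"deltas": [[[0.45,-0.05,0.02,-0.2,0]]]}}

```text
t: 17.97
eef_pos: [435.0, -16.4, 46.6]
tcp_rot: [3.109, -0.034, -0.941]
ft_force: [0.4, -0.2, -1.0]
opening: 0.55
```

Request:
{"api": "arm_command", "payload": {"deltas": [[[0.45,-0.02,0,-0.2,0]]]}}

```text
t: 18.05
eef_pos: [434.6, -16.8, 27.5]
tcp_rot: [3.111, -0.037, -0.941]
ft_force: [0.4, 0.2, 0.5]
opening: 0.55
```

Request:
{"api": "arm_command", "payload": {"deltas": [[[0.45,0,0,-0.03,0]]]}}

```text
t: 18.13
eef_pos: [435.3, -17.1, 23.8]
tcp_rot: [3.111, -0.037, -0.941]
ft_force: [0.0, 0.1, 0.1]
opening: 0.549
```

Request:
{"api": "arm_command", "payload": {"deltas": [[[0.45,-0.03,0.01,-0.12,0]]]}}

```text
t: 18.22
eef_pos: [434.6, -16.8, 13.2]
tcp_rot: [3.113, -0.039, -0.942]
ft_force: [0.2, -0.1, 0.6]
opening: 0.552
```

Request:
{"api": "arm_command", "payload": {"deltas": [[[0.45,-0.01,0,-0.03,0]]]}}

```text
t: 18.3
eef_pos: [434.3, -17.0, 10.1]
tcp_rot: [3.113, -0.039, -0.942]
ft_force: [-0.9, 0.1, -0.4]
opening: 0.544
```

Request:
{"api": "arm_command", "payload": {"deltas": [[[1,0,0,-0.01,0],[1,0,0,-0.01,0],[1,0,0,-0.01,0],[1,0,0,-0.01,0]]]}}

```text
t: 18.63
eef_pos: [437.2, -18.0, 9.0]
tcp_rot: [3.115, -0.042, -0.942]
ft_force: [-2.4, -1.6, 1.3]
opening: 0.326
```

Request:
{"api": "arm_command", "payload": {"deltas": [[[1,0,0,0,0],[1,0,0,0,0]]]}}

```text
t: 18.8
eef_pos: [437.7, -18.2, 9.7]
tcp_rot: [3.116, -0.043, -0.942]
ft_force: [-0.1, -0.2, -2.1]
opening: 0.31
```

Request:
{"api": "arm_command", "payload": {"deltas": [[[1,0,0,0.36,0],[1,0,0,0.36,0],[1,0,0,0.25,0],[1,0.2,0,0.05,0],[1,0.32,-0.01,0,0],[1,0.32,-0.01,0,0],[1,0.32,-0.01,0,0],[1,0.25,-0.01,0,0]]]}}

```text
t: 19.47
eef_pos: [577.4, -20.7, 117.3]
tcp_rot: [3.111, -0.036, -0.942]
ft_force: [-0.3, -0.2, -2.7]
opening: 0.307
```

Request:
{"api": "arm_command", "payload": {"deltas": [[[1,0,0,0,0]]]}}

```text
t: 19.55
eef_pos: [581.3, -20.9, 117.4]
tcp_rot: [3.113, -0.038, -0.942]
ft_force: [-1.7, -0.8, -3.7]
opening: 0.311
```

Request:
{"api": "arm_command", "payload": {"deltas": [[[1,0.28,-0.01,0,0],[1,0.03,0,-0.25,0],[1,0,0,-0.25,0]]]}}

```text
t: 19.8
eef_pos: [615.6, -21.8, 69.9]
tcp_rot: [3.118, -0.042, -0.941]
ft_force: [-1.2, 1.3, -3.7]
opening: 0.314
```

Request:
{"api": "arm_command", "payload": {"deltas": [[[1,0,0,0,0]]]}}

```text
t: 19.88
eef_pos: [613.9, -21.6, 66.2]
tcp_rot: [3.114, -0.038, -0.941]
ft_force: [-0.6, -0.2, -2.7]
opening: 0.314
```

Request:
{"api": "arm_command", "payload": {"deltas": [[[1,-0.02,0,-0.25,0]]]}}

```text
t: 19.97
eef_pos: [613.7, -21.7, 44.2]
tcp_rot: [3.118, -0.042, -0.941]
ft_force: [1.4, -0.5, -2.1]
opening: 0.31
```

Request:
{"api": "arm_command", "payload": {"deltas": [[[1,0,0,-0.06,0]]]}}

```text
t: 20.05
eef_pos: [611.4, -21.5, 35.7]
tcp_rot: [3.114, -0.038, -0.941]
ft_force: [-0.5, 0.4, -3.3]
opening: 0.311
```

Request:
{"api": "arm_command", "payload": {"deltas": [[[1,0,0,-0.03,0]]]}}

```text
t: 20.13
eef_pos: [611.2, -21.4, 33.1]
tcp_rot: [3.113, -0.037, -0.941]
ft_force: [-0.5, -0.3, -1.7]
opening: 0.31
```

Request:
{"api": "arm_command", "payload": {"deltas": [[[1,0,0,-0.08,0]]]}}

```text
t: 20.22
eef_pos: [611.5, -21.4, 26.3]
tcp_rot: [3.114, -0.038, -0.941]
ft_force: [-0.1, 0.6, -2.9]
opening: 0.312
```

Request:
{"api": "arm_command", "payload": {"deltas": [[[1,0,0,-0.03,0]]]}}

```text
t: 20.3
eef_pos: [611.5, -21.5, 23.4]
tcp_rot: [3.114, -0.038, -0.941]
ft_force: [1.0, 0.1, -2.6]
opening: 0.31
```

Request:
{"api": "arm_command", "payload": {"deltas": [[[1,0,0,-0.03,0]]]}}

```text
t: 20.38
eef_pos: [611.8, -21.5, 21.1]
tcp_rot: [3.115, -0.039, -0.941]
ft_force: [-0.5, -0.3, -2.0]
opening: 0.309
```

Request:
{"api": "arm_command", "payload": {"deltas": [[[1,0,0,-0.02,0]]]}}

```text
t: 20.47
eef_pos: [611.9, -21.6, 20.8]
tcp_rot: [3.115, -0.04, -0.941]
ft_force: [-10.4, 1.2, 28.3]
opening: 0.311
```

Request:
{"api": "arm_command", "payload": {"deltas": [[[1,0,0,-0.02,0]]]}}

```text
t: 20.55
eef_pos: [611.9, -21.6, 20.9]
tcp_rot: [3.116, -0.04, -0.941]
ft_force: [-8.9, 1.5, 19.1]
opening: 0.31
```

Seated. Release, lift and back off to look.

Request:
{"api": "arm_command", "payload": {"deltas": [[[0.45,0,0,0,0],[0.45,0,0,0,0],[0.45,0,0,0.1,0],[0.45,0,0,0.35,0],[0.45,0,0,0.4,0],[0.45,0,0,0.4,0]]]}}

```text
t: 21.05
eef_pos: [609.4, -21.3, 147.6]
tcp_rot: [3.109, -0.034, -0.941]
ft_force: [0.7, -0.7, -0.5]
opening: 0.551
```

Request:
{"api": "arm_command", "payload": {"deltas": [[[0.45,-0.25,0.25,0.1,0],[0.45,-0.25,0.25,0,0],[0.45,-0.25,0.2,0,0],[0.45,0,0,0,0],[0.45,0,0,0,0]]]}}

```text
t: 21.47
eef_pos: [536.2, 50.0, 173.2]
tcp_rot: [3.128, -0.049, -0.943]
ft_force: [-0.1, 0.1, -0.6]
opening: 0.55
```

```bash
python3 - <<'E'
from h import *
import pickle
c=snap('scene','c7.png')
a=c['frame'][165:305,170:390,::-1]; cv2.imwrite('pics/c7b.png',cv2.resize(a,None,fx=3.6,fy=3.6,interpolation=cv2.INTER_CUBIC))
c=snap('side','s7.png')
a=c['frame'][110:270,170:370,::-1]; cv2.imwrite('pics/s7b.png',cv2.resize(a,None,fx=3.6,fy=3.6,interpolation=cv2.INTER_CUBIC))
s,c=wr('w7.png'); print(s['eef_pos'],s['tcp_rot']); pickle.dump((s,c),open('w7.pkl','wb'))
E
```

```text
[536.70005811  49.28279156 172.51013385] [ 3.12674082 -0.04799462 -0.94398165]
```

View pics/c7b.png

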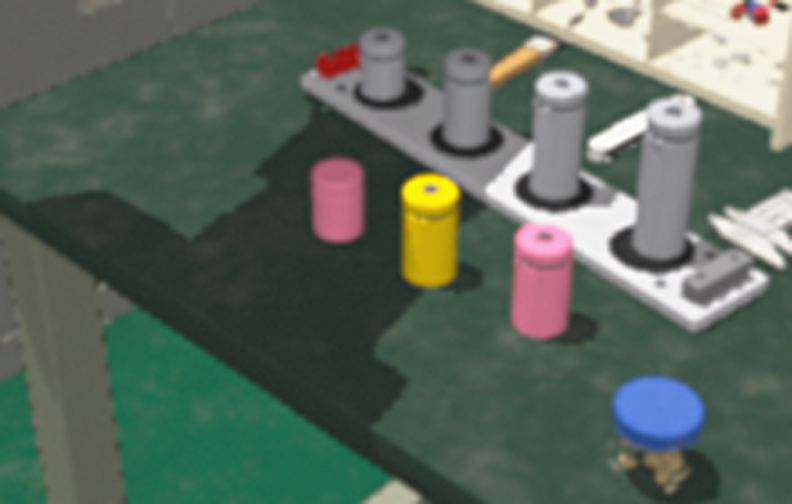

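View pics/s7b.png

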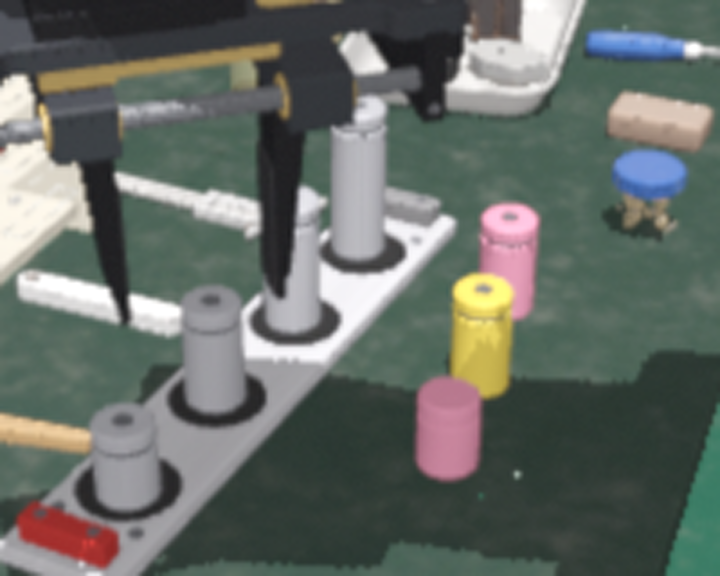

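View pics/w7.png

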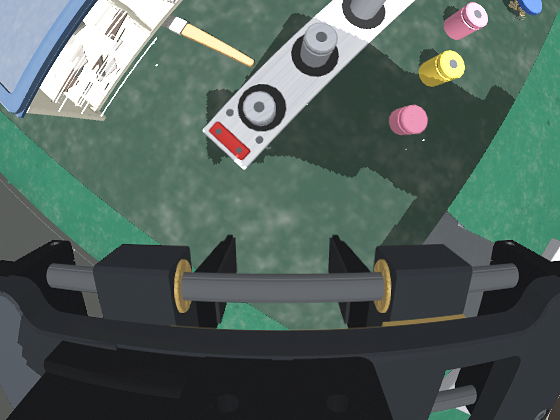

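```bash
python3 - <<'E'
from h import *
import pickle
S,D=pickle.load(open('cams.pkl','rb'))
def f(a,z): return px(S,(a[0]+.5)/3.6-.5+170,(a[1]+.5)/3.6-.5+165,z)[:2].round(1)
for t,z,b,p in (((674,112),100,(660,250),(651,248)),((562,83),84,(555,191),(554,190)),((469,62),68,(467,138),(467,138)),((382,39),52,(387,90),(390,92))):
    q=f(p,12);print('top',f(t,z)-q,'base',f(b,12)-q)
s,c=pickle.load(open('w7.pkl','rb'))
print(wpx(s,c,258,105,52))
E
```

```text
top [ 4.7 -1.5] base [ 1.9 -4.9]
top [3.  1.9] base [-0.5 -1.1]
top [-1.5 -0.8] base [0. 0.]
top [-3.3  4.2] base [0.6 3.4]
[610.50411453 -17.96889237  52.        ]
```

```bash
python3 - <<'E'
from h import *
s=env.state();print(s['t'],s['ft_force'],s['eef_pos']);print(env.job_done())
E
```

```text
21.6167 [-0.41199976 -0.30504084 -1.08463377] [536.94987713  48.96057659 172.02515992]
the job is handed in; nothing more can be done
None
```

I stood the four risers on the rail pads in order and handed the job in at about 21.6 s. The 40 mm riser is on pad 1 at the red stop, then 56 mm on pad 2, 72 mm on pad 3 and 88 mm on pad 4. The hand-in reported no verdict.

- **Position:** the last pictures show all four upright. I measured their axes at roughly 1–5.5 mm from the pad centres, against a limit of 10 mm. The 56 mm riser is the closest. The 40 and 88 mm risers are the furthest off.
- **Disagreement:** one early reading, from the scene camera, put the 88 mm riser about 9 mm off. A glare on its top may have misled it. The wrist camera and a repeat scene reading gave 3–5 mm.
- **Jar and look-alikes:** none was touched. The jar looks the same as at the start in the scene picture.
- **Arm:** it ended clear of everything. The tool slowly tilted by up to about 0.08 rad between moves, so I took the last two risers with the gripper turned by 2.4 rad to offset that. Contact while setting the risers down stayed at or below about 41 N at the wrist.

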